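Hold the torch's bayonet battery cap at its self-test position

TASK

The yellow torch stands head down in its dock with its battery end open: pull the black battery cap straight up out of the sprung clip on the aluminium rail, put it into the torch with its white marks on the torch's white marks, and press it down flush. Then, keeping it pressed flush, turn it clockwise (seen from above) to the green self-test marks, 45 degrees round, which is half way and short of the click into the lock at the red marks; never turn it into the lock. Finish while still gripping the cap there, pressed flush and not let go, and leave the other things on the console where they are.

Things in the scene. Friction and masses are not known exactly. Their poses are not given: they have to be found in the camera images.
- cap: Black battery cap, about 120 g, clipped on the rail at first. Origin: centre of the underside of its flange; z up. Flange 62 mm across, 8 mm thick (z 0 to 8 mm), white marks at +x and -x. Grip bar on top, long along x, with a white stripe. Below, a spigot 34 mm across down to z = -22 mm with a chamfered foot. It looks and works the same turned by 180 degrees.
- cap_grip (a point): Point on the cap's axis in its grip bar, 30 mm above the cap's origin. The bar is upright and flat, 48 mm long along the cap's x, 14 mm thick along y, from z = 8 mm (top of the flange) to 44 mm: pinch it across y from above, at this height.
- cap_lug (a point): Tip of the cap's lug at +x (25 mm from the axis, 17 mm below the cap's origin); its twin is at -x. Each lug is 7 mm wide and 6 mm high.
- rail: Aluminium rail fixed to the console; origin: centre of the underside. Base 220 x 84 x 8 mm, two bars along its x with a 40 mm gap, tops at z = 50 mm. The cap stands at the middle, flange on the bar tops, spigot in the gap, cap x along rail x. Grey housings at x = +-60 mm reach up to z = 62 mm.
- rail_clip (a point): Middle of the rail at the bar tops, 50 mm above the console, where the cap's origin is at first. Orange sprung catches at rail +x and -x of it, up to 20 mm above the bar tops, overhang the flange's edge by about 2 mm: pulling the cap straight up with some 5 to 15 N pushes both aside within about 10 mm.
- torch: Yellow torch head down, fixed in a black dock 160 x 150 x 22 mm; origin: centre of the dock's underside. Head 96 mm, tube 72 mm across, open end up. Its x axis points through the two entry slots (at +x and -x, 14 mm wide, white marks) for the cap's lugs: the cap enters straight down with its x along the torch's x, either way round.
- torch_mouth (a point): Centre of the torch's open end on the rim plane, 150 mm above the console; axes as the torch's. Bore 39 mm. Flush: the flange on the rim, cap origin at this point. From 6 mm above flush a sprung plate pushes the cap up with 3 to 5 N; let go, the turned cap rises about 4 mm and is no longer flush.
- torch_test_mark (a point): Green self-test mark on the rim, 45 degrees clockwise (seen from above) from the white mark at torch +x; its twin is opposite. The pressed-in cap turns only clockwise; sprung lock balls resist from about 57 degrees, click over at 70 to 82, and the stop is at about 90 (red marks).
- key_bowl: Grey ceramic bowl 130 mm across, 50 mm high, in the tray; origin at the centre of its underside. Leave alone.
- scanner_pen: White plastic parcel scanner pen 160 x 24 x 18 mm lying in the tray; origin under its centre. Leave alone.
- key_ring: Steel key ring with two keys, about 80 mm long, 4 mm thick, lying in the tray; origin at the ring. Leave alone.
- sunglasses_case: Dark blue hard case 70 x 160 x 48 mm in the tray; origin under its centre. Leave alone.
- parcel: Cardboard parcel 120 x 150 x 70 mm on the console; origin under its centre. Leave alone.
- plant_pot: Terracotta pot with a plant, 104 mm across, about 170 mm high; origin under its centre. Leave alone.
There are look-alikes about, which are no part of the job. There is more than one size of the cap; the job needs the smaller. What is shaped like the torch but pink is not meant.

How it is judged (in metres and radians):
On the way, in this order (a step that is already met when the one before it is completed fails the run):
1. the cap is pulled up out of the clip, held in the gripper (z of cap in the frame of rail above 0.08 m and contact force between the fingers and cap above 1 N), for 0.1 s.
2. the cap is pressed flush into the torch at its entry slots, not yet turned (z of cap in the frame of torch_mouth between -0.003 and 0.0025 m and horizontal distance between cap and torch_mouth below 0.005 m and angle between the x axis of cap and the x axis of torch, either way round below 0.3 rad), for 0.1 s.
At the end, for the whole second after the job is handed in: The cap sits in the torch's mouth (within 5 mm of its centre, upright, its flange no more than 2.5 mm above the rim), turned 35 to 55 degrees clockwise from the entry slots, at rest, and the fingers still grip it (over 2 N) (z of cap in the frame of torch_mouth between -0.003 and 0.0025 m and horizontal distance between cap and torch_mouth below 0.005 m and angle between the x axis of cap and the x axis of torch, either way round between 0.6 and 0.97 rad and angle between cap's own z axis and vertical below 0.06 rad and contact force between the fingers and cap above 2 N and angular speed of cap below 0.2 rad/s and linear speed of cap below 0.02 m/s); the arm keeps its last pose, push and grip.
It fails at once if the cap is turned past the lock click (70 degrees) in the torch (z of cap in the frame of torch_mouth below 0.006 m and horizontal distance between cap and torch_mouth below 0.006 m and angle between the x axis of cap and the x axis of torch, either way round above 1.22 rad).
It fails at once if one of the other things (bowl, scanner pen, key ring, sunglasses case, parcel, plant) is moved more than 3 cm (distance of any of key_bowl, scanner_pen, key_ring, sunglasses_case, parcel, plant_pot from where it was at the start of the episode above 0.03 m).
It also fails if it takes over 45 s, if anything falls off the work surface, if the arm or the gripper's body presses on something with over 40 N, if the wrist force passes 120 N, or if a joint passes its speed limit or range.

ROBOT

A 6-joint arm with a two-finger parallel gripper is mounted at the origin on the work surface. World frame = base frame: x ahead of the robot, y to its left, z up, the work surface at z = 0. Lengths are in m, angles in degrees, forces in N, time in s.
With the tool pointing down it reaches from about 0.4 to 0.825 m from the base axis. Payload 7 kg.
Tool frame: the origin (TCP) lies on the centre line of the jaws, within the pads' length; the fingertips stand 14 mm ahead of it and the grasp point (between the pads) lies 5 mm behind it; z points along the fingers, y is the line along which they close (so a half turn about z gives the same grasp; the last joint's range is limited). The gripper opens to 88 mm and grips with 3 to 60 N. Pads are 19 mm wide; open, the fingers measure 130 mm over their backs; the gripper's body (78 mm by 193 mm) begins 47 mm behind the grasp point.
Start: joints at [-50.988, 20.546, 0.682, 0, -70.136, -16.507], TCP at [0.258, -0.624, 0.241] pointing down, gripper open.
Joint ranges: [-176.03, 176.03], [-82.01, 121.73], [-58.28, 71.71], [-173.87, 95.51], [-174.79, -0.11], [-173.66, 173.66]. Speed limits (degrees/s): [136.94, 136.94, 172.46, 180, 180, 180].

INTERFACE

Orientations are given as [roll, pitch, yaw] about the fixed x, y, z axes, in that order (R = Rz(yaw) Ry(pitch) Rx(roll)).
In Python, from plant import r gives the robot as it stands.
- The arm moves only by the tool send_rows, never from a script. Its argument "steps" is a list of rows, each an object with "dp": the shift along the tool's x, y, z in mm, a list of three; "roll": the turn about the tool's z in rad; "jaw": the opening in per cent of the stroke, from 0 (shut) to 100 (fully open). In form: [{"dp": [tx, ty, tz], "roll": roll, "jaw": jaw}, ...]. A call has 1 to 5 rows; each row is the pose to reach, as a shift and turn from the pose commanded when the call began, along the tool's axes at that moment; what a row does not reach only later rows make up. A row lasts 1/8 s, in which the tool goes at most 62.5 mm and 10.7 degrees, less where a joint would pass 70% of its speed; a pose out of reach is approached as far as the arm can. A call with a gripper value outside its range is refused whole. The fingers move at their own pace and stop on an object; "newtons" is the grip in N (left out, the last holds). Time passes only in rows, so rows that repeat a pose let the fingers close. It gives the time, the measured TCP pose, the force, the opening and the grip force at its end, in the units of the state.
- r.get_state(): the state, without advancing time (a new reading comes with each control period).
- r.capture(name): name is "scene" or "top"; returns a dict with "image" (480x640x3 uint8, blue, green, red), "K" (3x3 intrinsics, pixels), "rvec" (rotation vector, rad) and "tvec" (3), from world to camera coordinates, as OpenCV has them. Camera axes: x right, y down, z forward; pixel columns grow to the right and rows downward; lengths in m; the calibration is good to about 2 mm. A picture is of the moment at which its call begins. There is no depth.
- r.close_job(): hands the job in; it is judged then, once.
The state is a dict: "time_s": time; "joints": joint angles; "qd": joint speeds; "joint_torque": joint torques, N m; "tcp_pos": TCP position; "eef_rot": TCP orientation; "contact_force": force on the tool from outside, world axes, zero at the start; "moment": the same for the moment, N m; "gripper_width": finger opening in m; "gripper_force": force on a finger pad.
Only numpy, scipy, OpenCV 4.12 (cv2) and the standard library are available. Lean on these libraries where they do the work, as an engineer would, in place of code of your own. Each camera call takes 0.05 s, during which the arm holds its last target. There are 200 camera calls.

## Working session

There is one attempt and no reset: what is moved stays moved. The work goes in short steps, Python scripts to look and compute and a tool call to move; the robot and the scene stay as the last step left them, time stands still between calls to the robot, and variables do not carry over. Pictures are saved under pics/ and viewed, at most 10 in all, crops included, and the job is handed in when it is done.

Besides the shell and the picture viewer there is one more tool, called in YAML: its name, and indented under it one key for each argument. send_rows: Moves the arm, as the interface text tells. Its arguments: {"type":"object","properties":{"steps":{"type":"array","items":{"type":"object","properties":{"dp":{"type":"array","items":{"type":"number"}},"roll":{"type":"number"},"jaw":{"type":"number"}}}},"newtons":{"type":"number"}},"required":["steps"]}

```bash
mkdir -p pics; ls
cat > h.py <<'E'
import cv2,numpy as np
from plant import r
def cam(n):
    c=r.capture(n); R=cv2.Rodrigues(np.array(c["rvec"],float))[0]
    return c["image"],np.array(c["K"],float),R,np.array(c["tvec"],float).ravel()
def ray(uv,z,K,R,t):
    d=R.T@np.linalg.inv(K)@np.array([uv[0],uv[1],1.]); o=-R.T@t
    return o+d*(z-o[2])/d[2]
def proj(P,K,R,t):
    p=K@(R@np.array(P,float)+t); return p[:2]/p[2]
E
python3 - <<'E'
from h import *
for n in("scene","top"):
    i,K,R,t=cam(n); cv2.imwrite(f"pics/{n}0.png",i); np.savez(n,K=K,R=R,t=t); print(n,-R.T@t,R[2],K[0,0])
print(r.get_state())
E
```

```text
pics
scene [ 1.31615541 -0.19464455  1.45429328] [-0.51682685  0.11441972 -0.84840918] 622.3414729604434
top [ 0.30773208 -0.03014756  1.51349232] [ 0.12908279  0.00932902 -0.99158994] 574.5492706182562
{'time_s': 0.1, 'joints': array([-5.09872041e+01,  2.05869848e+01,  6.38301172e-01, -1.84223993e-02,
       -7.01359798e+01, -1.65067974e+01]), 'qd': array([ 0.02313419, -0.18598286,  0.15261716,  0.08382869, -0.08090081,
       -0.04018063]), 'joint_torque': array([-9.68346540e-04, -5.84162271e+01,  2.93751669e+01,  7.01544642e+00,
        1.01416820e-02, -7.04394120e-05]), 'tcp_pos': array([ 0.25819017, -0.62320705,  0.23971263]), 'eef_rot': array([ 1.79913905e+02, -7.45228625e-03, -1.57500268e+02]), 'contact_force': array([0.08496398, 0.55102481, 0.18825708]), 'moment': array([0.02752505, 0.00377023, 0.01184066]), 'gripper_force': 0.0, 'gripper_width': 0.08760595467336238}
```

View pics/scene0.png

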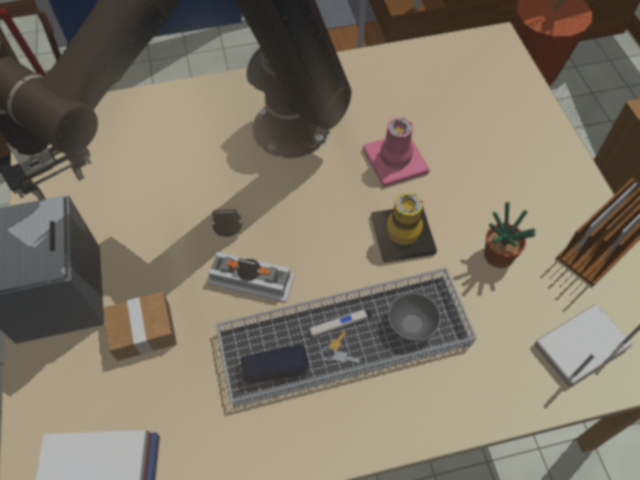

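View pics/top0.png

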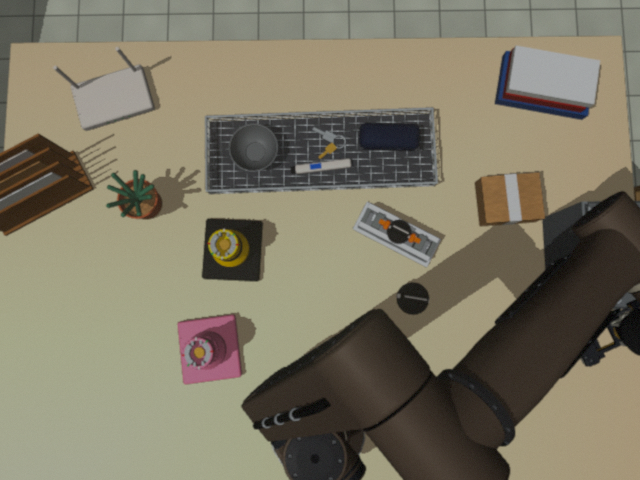

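The top picture shows two black caps and two torch shapes. One cap is clipped on the rail at (400,231). The other stands loose on the table at (412,298) and looks larger, so it is the look-alike. The yellow torch is at (226,244), and the pink one at (199,353) is not meant. I'll confirm this in an enlarged crop.

Run:
```python
import cv2,numpy as np
i=cv2.imread("pics/top0.png")
a=cv2.resize(i[195:275,350:445],None,fx=4.2,fy=4.2,interpolation=cv2.INTER_CUBIC)
b=cv2.resize(i[210:290,195:275],None,fx=4.2,fy=4.2,interpolation=cv2.INTER_CUBIC)
c=np.hstack([a,b]); print(c.shape); cv2.imwrite("pics/c1.png",c)
from h import *
C=dict(np.load("top.npz"))
for n,uv,z in(("cap",(400,231),.07),("loose",(412,298),.03),("railc",(397,234),.0),("mouth",(225,244),.15),("dock",(233,250),.022)): print(n,ray(uv,z,**C))
```

```text
(336, 735, 3)
cap [ 0.49671168 -0.21393095  0.07      ]
loose [ 0.32858075 -0.24528815  0.03      ]
railc [ 0.49792839 -0.21469379  0.        ]
mouth [0.45885461 0.21490958 0.15      ]
dock [0.45708548 0.21676773 0.022     ]
```

View pics/c1.png

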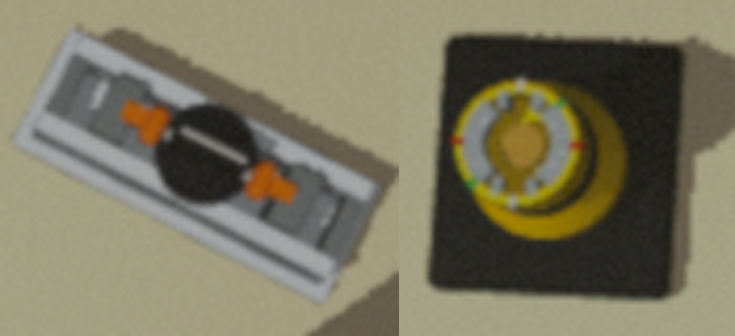

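The crop confirms the cap on the rail between the orange catches: its flange is about 24 px, or 60 mm, so it is the smaller one. The yellow torch has white marks at crop (520,83) and (513,203), green at (561,103) and red at (577,146). Next I'll work out poses and the first move.

```bash
cat >> h.py <<'E'
def plan(goal,yaw,s=None):
    "dp (mm) in tool axes and roll (rad) from present pose to grasp-tcp goal, tool down, yaw mod 180"
    s=s or r.get_state(); p=s["tcp_pos"]; y0=np.radians(s["eef_rot"][2])
    d=(np.array(goal)-p)*1000
    dp=[d[0]*np.cos(y0)+d[1]*np.sin(y0), d[0]*np.sin(y0)-d[1]*np.cos(y0), -d[2]]
    dy=(yaw-s["eef_rot"][2]+90)%180-90
    print("tcp",p.round(4),"rot",s["eef_rot"].round(2),"| dp",np.round(dp,1),"roll",round(-np.radians(dy),3),"t",s["time_s"],"J",s["joints"].round(0))
E
python3 - <<'E'
from h import *
C=dict(np.load("top.npz"))
T=lambda x,y:((x-399)/4.2+195-.4,y/4.2+210-.4)
A=lambda x,y:(x/4.2+350-.4,y/4.2+195-.4)
def line(a,b,z):
    p,q=ray(a,z,**C),ray(b,z,**C);d=p-q;return ((p+q)/2).round(4),np.degrees(np.arctan2(d[1],d[0])).round(1),np.linalg.norm(d).round(4)
print("white",line(T(520,83),T(513,203),.15)); print("red",line(T(577,146),T(457,142),.15)); print("green",line(T(561,103),T(471,184),.15))
print("stripe",line(A(180,128),A(245,162),.094)); print("marks",line(A(168,135),A(248,176),.058))
print("flange",ray(A(206,154),.058,**C)); print("railedge",line(A(78,30),A(378,188),0.05)); print("rail2",line(A(14,138),A(328,302),.008))
m=line(A(168,135),A(248,176),.058)
plan([m[0][0],m[0][1],.24],m[1])
E
```

```text
white (array([0.4599, 0.2207, 0.15  ]), np.float64(-2.5), np.float64(0.0688))
red (array([0.4592, 0.2204, 0.15  ]), np.float64(-92.4), np.float64(0.0685))
green (array([0.4595, 0.221 , 0.15  ]), np.float64(-47.8), np.float64(0.0684))
stripe (array([ 0.4983, -0.2115,  0.094 ]), np.float64(61.4), np.float64(0.0432))
marks (array([ 0.4967, -0.2132,  0.058 ]), np.float64(61.9), np.float64(0.0543))
flange [ 0.49762917 -0.21199526  0.058     ]
railedge (array([ 0.5266, -0.2267,  0.05  ]), np.float64(61.2), np.float64(0.2064))
rail2 (array([ 0.4629, -0.1948,  0.008 ]), np.float64(61.6), np.float64(0.2206))
tcp [ 0.2582 -0.6232  0.2397] rot [ 1.7991e+02 -1.0000e-02 -1.5750e+02] | dp [-3.773e+02  2.875e+02 -3.000e-01] roll -0.688 t 0.1 J [-51.  21.   1.  -0. -70. -17.]
```

send_rows:
  steps:
    - {"dp": [-20, 50, -20], "roll": 0, "jaw": 100}
    - {"dp": [-40, 100, -30], "roll": -0.1, "jaw": 100}
    - {"dp": [-60, 145, -30], "roll": -0.2, "jaw": 100}
    - {"dp": [-90, 185, -30], "roll": -0.3, "jaw": 100}
    - {"dp": [-140, 210, -30], "roll": -0.45, "jaw": 100}
  newtons: 30

```text
time_s: 0.72
tcp_pos: [0.3064, -0.3743, 0.2708]
eef_rot: [-180.0, 0.0, -131.6]
contact_force: [1.3, -1.8, -0.1]
gripper_width: 0.0875
gripper_force: 0.0
```

```bash
python3 -c "
from h import *
plan([.4975,-.212,.18],61.6)"
```

```text
tcp [ 0.3064 -0.3743  0.2708] rot [-1.7997e+02  2.0000e-02 -1.3155e+02] | dp [-248.2  -35.3   90.8] roll -0.23 t 0.725 J [-27.   1. -20.  -0. -69. -14.]
```

send_rows:
  steps:
    - {"dp": [-60, -9, 15], "roll": -0.06, "jaw": 100}
    - {"dp": [-120, -18, 30], "roll": -0.12, "jaw": 100}
    - {"dp": [-180, -27, 50], "roll": -0.18, "jaw": 100}
    - {"dp": [-235, -35, 75], "roll": -0.23, "jaw": 100}
    - {"dp": [-248, -35, 90], "roll": -0.23, "jaw": 100}

```text
time_s: 1.35
tcp_pos: [0.5, -0.2119, 0.1788]
eef_rot: [179.9, -0.0, -118.3]
contact_force: [-0.5, -0.0, -0.2]
gripper_width: 0.0876
gripper_force: 0.0
```

send_rows:
  steps:
    - {"dp": [0, 0, 0], "roll": 0, "jaw": 100}

```text
time_s: 1.48
tcp_pos: [0.4978, -0.2134, 0.1789]
eef_rot: [179.8, -0.1, -118.5]
contact_force: [0.1, 0.1, 0.3]
gripper_width: 0.0875
gripper_force: 0.0
```

Run:
```python
from h import *
plan([.4975,-.212,.075],61.6)
i,K,R,t=cam("scene"); o=i.copy()
a=np.radians(61.6)
# predicted cap marks / flange / stripe ends
for z,l in((.058,.028),(.094,.024)):
    for s in(1,-1): 
        u=proj([.4975+s*l*np.cos(a),-.212+s*l*np.sin(a),z],K,R,t); cv2.circle(o,tuple(int(round(v)) for v in u),1,(255,0,255),-1)
c=lambda m:cv2.resize(m[220:310,195:305],None,fx=3.6,fy=3.6,interpolation=cv2.INTER_NEAREST)
cv2.imwrite("pics/s1.png",np.hstack([c(i),c(o)]))
```

```text
tcp [ 0.4978 -0.2134  0.1789] rot [ 1.7981e+02 -7.0000e-02 -1.1848e+02] | dp [ -1.1   0.9 103.9] roll -0.001 t 1.475 J [ -2.  11. -21.  -0. -58. -26.]
```

View pics/s1.png

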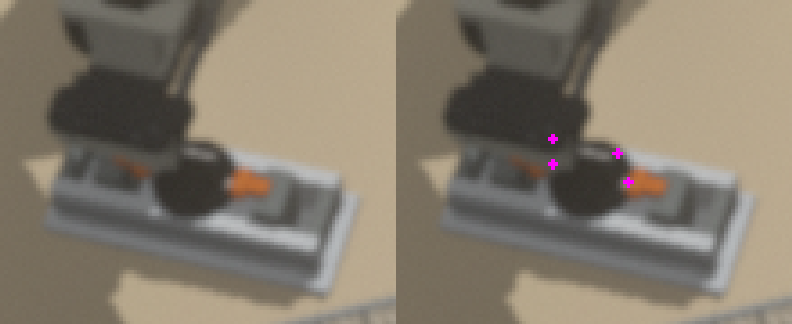

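The overlay puts the predicted cap marks within about 2 mm of the image: predicted mark at crop (628,182), visible mark at about the same place. Going down to grip.

send_rows:
  steps:
    - {"dp": [-1, 1, 40], "roll": 0, "jaw": 100}
    - {"dp": [-1, 1, 75], "roll": 0, "jaw": 100}
    - {"dp": [-1, 1, 95], "roll": 0, "jaw": 100}
    - {"dp": [-1, 1, 104], "roll": 0, "jaw": 100}
    - {"dp": [-1, 1, 104], "roll": 0, "jaw": 60}

```text
time_s: 2.15
tcp_pos: [0.4978, -0.2135, 0.0771]
eef_rot: [-180.0, -0.0, -118.6]
contact_force: [0.4, 0.7, -0.9]
gripper_width: 0.0824
gripper_force: 0.0
```

send_rows:
  steps:
    - {"dp": [0, 0, 0], "roll": 0, "jaw": 30}
    - {"dp": [0, 0, 0], "roll": 0, "jaw": 0}
    - {"dp": [0, 0, 0], "roll": 0, "jaw": 0}
    - {"dp": [0, 0, 0], "roll": 0, "jaw": 0}
  newtons: 35

```text
time_s: 2.65
tcp_pos: [0.4982, -0.2127, 0.0768]
eef_rot: [-180.0, 0.0, -118.5]
contact_force: [-0.1, 0.1, -0.3]
gripper_width: 0.0432
gripper_force: 0.0
```

send_rows:
  steps:
    - {"dp": [0, 0, 0], "roll": 0, "jaw": 0}
    - {"dp": [0, 0, 0], "roll": 0, "jaw": 0}
    - {"dp": [0, 0, 0], "roll": 0, "jaw": 0}
    - {"dp": [0, 0, 0], "roll": 0, "jaw": 0}
    - {"dp": [0, 0, 0], "roll": 0, "jaw": 0}

```text
time_s: 3.28
tcp_pos: [0.4981, -0.2128, 0.0765]
eef_rot: [-180.0, 0.0, -118.5]
contact_force: [-0.1, 0.7, -0.8]
gripper_width: 0.0138
gripper_force: 35.0
```

send_rows:
  steps:
    - {"dp": [0, 0, -4], "roll": 0, "jaw": 0}
    - {"dp": [0, 0, -8], "roll": 0, "jaw": 0}
    - {"dp": [0, 0, -14], "roll": 0, "jaw": 0}
    - {"dp": [0, 0, -25], "roll": 0, "jaw": 0}
    - {"dp": [0, 0, -50], "roll": 0, "jaw": 0}
  newtons: 45

```text
time_s: 3.9
tcp_pos: [0.498, -0.2129, 0.1274]
eef_rot: [180.0, -0.0, -118.5]
contact_force: [0.5, -0.6, -1.0]
gripper_width: 0.0136
gripper_force: 45.0
```

send_rows:
  steps:
    - {"dp": [0, 0, -50], "roll": 0, "jaw": 0}
    - {"dp": [0, 0, -100], "roll": 0, "jaw": 0}
    - {"dp": [0, 0, -135], "roll": 0, "jaw": 0}
    - {"dp": [0, 0, -135], "roll": 0, "jaw": 0}

```text
time_s: 4.4
tcp_pos: [0.4998, -0.2133, 0.2664]
eef_rot: [-179.6, 0.1, -118.5]
contact_force: [-0.1, -0.1, -1.7]
gripper_width: 0.0138
gripper_force: 45.0
```

```bash
python3 -c "
from h import *
plan([.4595,.2207,.26],-2.5)"
```

```text
tcp [ 0.4998 -0.2133  0.2664] rot [-1.7955e+02  1.4000e-01 -1.1851e+02] | dp [-362.2  242.6    6.4] roll 1.117 t 4.4 J [ -2.   7. -14.   0. -69. -26.]
```

send_rows:
  steps:
    - {"dp": [-40, 26, -3], "roll": -0.18, "jaw": 0}
    - {"dp": [-90, 60, -6], "roll": -0.36, "jaw": 0}
    - {"dp": [-140, 94, -8], "roll": -0.54, "jaw": 0}
    - {"dp": [-190, 127, -8], "roll": -0.72, "jaw": 0}
    - {"dp": [-235, 157, -8], "roll": -0.9, "jaw": 0}

```text
time_s: 5.03
tcp_pos: [0.4717, 0.0705, 0.2699]
eef_rot: [-180.0, 0.0, -66.6]
contact_force: [1.0, -0.4, -1.0]
gripper_width: 0.0134
gripper_force: 45.0
```

```bash
python3 -c "
from h import *
plan([.4595,.2207,.26],-2.5)"
```

```text
tcp [0.4717 0.0705 0.2699] rot [-179.95    0.    -66.6 ] | dp [-142.7  -48.4    9.9] roll -1.119 t 5.025 J [ 32.   0. -21.   0. -69.  -9.]
```

send_rows:
  steps:
    - {"dp": [-30, -10, 2], "roll": -0.18, "jaw": 0}
    - {"dp": [-60, -20, 4], "roll": -0.36, "jaw": 0}
    - {"dp": [-90, -30, 6], "roll": -0.54, "jaw": 0}
    - {"dp": [-115, -39, 8], "roll": -0.72, "jaw": 0}
    - {"dp": [-135, -46, 10], "roll": -0.9, "jaw": 0}

```text
time_s: 5.65
tcp_pos: [0.4615, 0.2118, 0.2594]
eef_rot: [180.0, 0.0, -15.0]
contact_force: [0.4, -0.2, -1.4]
gripper_width: 0.0135
gripper_force: 45.0
```

```bash
python3 -c "
from h import *
plan([.4595,.2207,.23],-2.5)"
```

```text
tcp [0.4615 0.2118 0.2594] rot [180.     0.   -15.02] | dp [-4.3 -8.  29.4] roll -0.219 t 5.65 J [ 47.   4. -18.   0. -68.  28.]
```

send_rows:
  steps:
    - {"dp": [-4, -8, 15], "roll": -0.15, "jaw": 0}
    - {"dp": [-4, -8, 32], "roll": -0.219, "jaw": 0}
    - {"dp": [-4, -8, 36], "roll": -0.219, "jaw": 0}
    - {"dp": [-4, -8, 36], "roll": -0.219, "jaw": 0}

```text
time_s: 6.15
tcp_pos: [0.4602, 0.2195, 0.2237]
eef_rot: [180.0, -0.0, -2.9]
contact_force: [-0.4, -0.1, -0.4]
gripper_width: 0.0136
gripper_force: 45.0
```

Run:
```python
from h import *
plan([.4595,.2207,.1765],-2.5)
p=r.get_state()["tcp_pos"]
L=[]
for n,(x,y) in(("scene",(350,150)),("top",(185,205))):
    i,K,R,t=cam(n); o=i.copy()
    for a in np.radians(np.arange(0,360,15)-2.5):
        for c,rad,col in(((.4595,.2207,.15),.036,(255,0,255)),((p[0],p[1],p[2]-.0265),.031,(255,255,0))):
            u=proj([c[0]+rad*np.cos(a),c[1]+rad*np.sin(a),c[2]],K,R,t); cv2.circle(o,tuple(int(round(v)) for v in u),0,col,-1)
    c=lambda m:cv2.resize(m[y:y+100,x:x+100],None,fx=4,fy=3,interpolation=cv2.INTER_NEAREST)
    L.append(np.hstack([c(i),c(o)]))
cv2.imwrite("pics/s2.png",np.vstack(L))
```

```text
tcp [0.4602 0.2195 0.2237] rot [179.98  -0.    -2.95] | dp [-0.8 -1.2 47.2] roll -0.008 t 6.15 J [ 48.   6. -21.   0. -63.  39.]
```

View pics/s2.png

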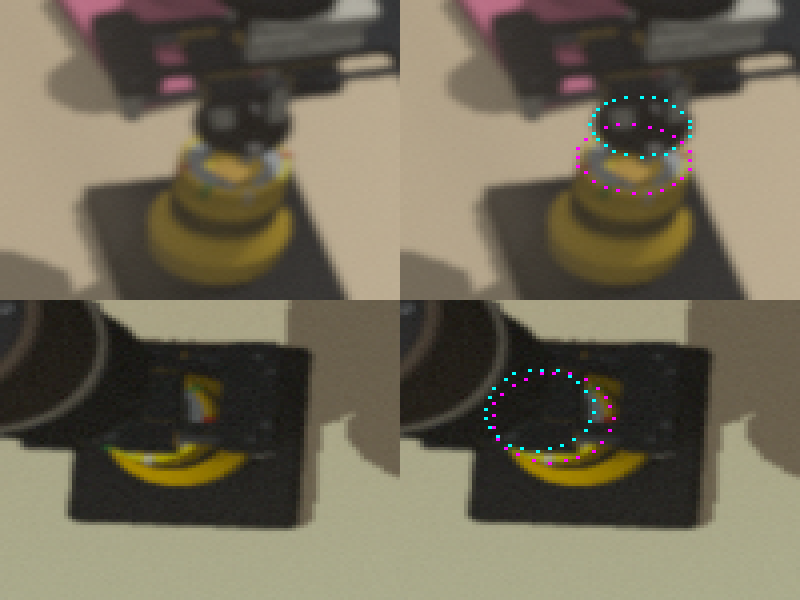

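The image shows the cap hovering over the torch. The rim spans about (180–293, 165) in the scene crop, so my estimate of (177–290) may be off by around 1 mm. One numeric check on the coloured marks in the first pictures should settle it.

Run:
```python
from h import *
S={n:(cv2.imread(f"pics/{n}0.png"),dict(np.load(n+".npz"))) for n in("scene","top")}
obs=[]
for n,(i,C) in S.items():
    b,g,rr=[i[...,k].astype(float) for k in range(3)]
    for nm,w,angs in(("red",np.clip(rr-1.6*g,0,None),(-92.5,87.5)),("green",np.clip(g-rr-5,0,None),(-47.5,132.5))):
        for a in angs:
            P=[.4595+.034*np.cos(np.radians(a)),.2207+.034*np.sin(np.radians(a)),.15]
            u=proj(P,**C); x,y=np.round(u).astype(int); q=w[y-3:y+4,x-3:x+4]; s=q.sum()
            if s<20: print(n,nm,a,"none",s);continue
            yy,xx=np.mgrid[y-3:y+4,x-3:x+4]; m=np.array([(xx*q).sum()/s,(yy*q).sum()/s])
            print(n,nm,a,"diff px",(m-u).round(2),s.round()," world diff mm",((ray(m,.15,**C)-P)[:2]*1000).round(1))
```

```text
scene red -92.5 none 0.0
scene red 87.5 none 0.0
scene green -47.5 diff px [0.2  0.44] 68.0  world diff mm [1.4 0.1]
scene green 132.5 none 15.0
top red -92.5 diff px [ 0.38 -0.12] 110.0  world diff mm [ 0.3 -0.9]
top red 87.5 diff px [-0.54 -0.38] 105.0  world diff mm [0.9 1.3]
top green -47.5 diff px [-0.14  0.09] 154.0  world diff mm [-0.2  0.3]
top green 132.5 diff px [-0.19 -0.34] 252.0  world diff mm [0.8 0.5]
```

send_rows:
  steps:
    - {"dp": [0.3, -1.5, 12], "roll": 0, "jaw": 0}
    - {"dp": [0.3, -1.5, 22], "roll": 0, "jaw": 0}
    - {"dp": [0.3, -1.5, 22], "roll": 0, "jaw": 0}

```text
time_s: 6.62
tcp_pos: [0.46, 0.2206, 0.2003]
eef_rot: [179.9, 0.1, -2.9]
contact_force: [0.6, 0.3, 0.1]
gripper_width: 0.0139
gripper_force: 45.0
```

send_rows:
  steps:
    - {"dp": [0, 0, 4], "roll": 0, "jaw": 0}
    - {"dp": [0, 0, 8], "roll": 0, "jaw": 0}
    - {"dp": [0, 0, 8], "roll": 0, "jaw": 0}

```text
time_s: 7.0
tcp_pos: [0.4604, 0.2211, 0.1933]
eef_rot: [180.0, 0.0, -2.9]
contact_force: [-0.3, 0.2, -0.6]
gripper_width: 0.0135
gripper_force: 45.0
```

send_rows:
  steps:
    - {"dp": [0, 0, 4], "roll": 0, "jaw": 0}
    - {"dp": [0, 0, 8], "roll": 0, "jaw": 0}
    - {"dp": [0, 0, 12], "roll": 0, "jaw": 0}
    - {"dp": [0, 0, 12], "roll": 0, "jaw": 0}

```text
time_s: 7.5
tcp_pos: [0.4605, 0.2212, 0.1815]
eef_rot: [180.0, 0.0, -2.8]
contact_force: [-2.1, -0.5, 3.0]
gripper_width: 0.0134
gripper_force: 45.0
```

send_rows:
  steps:
    - {"dp": [0, 0, 2], "roll": 0, "jaw": 0}
    - {"dp": [0, 0, 4], "roll": 0, "jaw": 0}
    - {"dp": [0, 0, 5], "roll": 0, "jaw": 0}
    - {"dp": [0, 0, 5], "roll": 0, "jaw": 0}

```text
time_s: 8.0
tcp_pos: [0.4606, 0.2212, 0.1766]
eef_rot: [-180.0, -0.0, -2.8]
contact_force: [-0.5, -1.0, 3.7]
gripper_width: 0.0141
gripper_force: 45.0
```

send_rows:
  steps:
    - {"dp": [0, 0, 0.5], "roll": 0, "jaw": 0}
    - {"dp": [0, 0, 1], "roll": 0, "jaw": 0}
    - {"dp": [0, 0, 1], "roll": 0, "jaw": 0}

```text
time_s: 8.38
tcp_pos: [0.4606, 0.2212, 0.1765]
eef_rot: [-180.0, -0.0, -2.8]
contact_force: [-5.3, -0.8, 10.8]
gripper_width: 0.0138
gripper_force: 45.0
```

Flush with a firm contact of about 11 N. Turning clockwise while pressing.

send_rows:
  steps:
    - {"dp": [0, 0, 0.5], "roll": 0.1, "jaw": 0}
    - {"dp": [0, 0, 0.5], "roll": 0.2, "jaw": 0}
    - {"dp": [0, 0, 0.5], "roll": 0.3, "jaw": 0}
    - {"dp": [0, 0, 0.5], "roll": 0.4, "jaw": 0}
    - {"dp": [0, 0, 0.5], "roll": 0.4, "jaw": 0}
  newtons: 55

```text
time_s: 9.0
tcp_pos: [0.4618, 0.2216, 0.1765]
eef_rot: [-179.9, -0.1, -25.8]
contact_force: [-0.0, -2.3, 10.8]
gripper_width: 0.0136
gripper_force: 55.0
```

send_rows:
  steps:
    - {"dp": [0, 0, 0], "roll": 0.1, "jaw": 0}
    - {"dp": [0, 0, 0], "roll": 0.2, "jaw": 0}
    - {"dp": [0, 0, 0], "roll": 0.3, "jaw": 0}
    - {"dp": [0, 0, 0.3], "roll": 0.38, "jaw": 0}
    - {"dp": [0, 0, 0.3], "roll": 0.38, "jaw": 0}

```text
time_s: 9.62
tcp_pos: [0.4619, 0.2216, 0.1765]
eef_rot: [-179.8, -0.1, -47.6]
contact_force: [-0.5, -2.3, 12.6]
gripper_width: 0.0136
gripper_force: 55.0
```

send_rows:
  steps:
    - {"dp": [0, 0, 0], "roll": 0, "jaw": 0}
    - {"dp": [0, 0, 0], "roll": 0, "jaw": 0}
    - {"dp": [0, 0, 0], "roll": 0, "jaw": 0}

```text
time_s: 10.0
tcp_pos: [0.462, 0.2216, 0.1765]
eef_rot: [-179.8, -0.1, -47.5]
contact_force: [-0.1, -0.9, 12.1]
gripper_width: 0.0133
gripper_force: 55.0
```

Run:
```python
from h import *
L=[]
for n,(x,y) in(("scene",(360,160)),("top",(185,205))):
    i=cam(n)[0]; L.append(cv2.resize(i[y:y+80,x:x+80],None,fx=5,fy=5,interpolation=cv2.INTER_CUBIC))
cv2.imwrite("pics/s3.png",np.hstack(L)); s=r.get_state(); print(s["tcp_pos"],s["eef_rot"],s["contact_force"],s["moment"],s["gripper_force"],s["qd"].round(2))
```

```text
[0.46193614 0.22159542 0.17649057] [-1.79823096e+02 -7.60552652e-02 -4.75083715e+01] [-0.50582964 -0.89012739 11.76898938] [-0.92613269  0.37015769 -0.08124201] 55.011404156684875 [-0.01 -0.08  0.03  0.08 -0.02 -0.16]
```

View pics/s3.png

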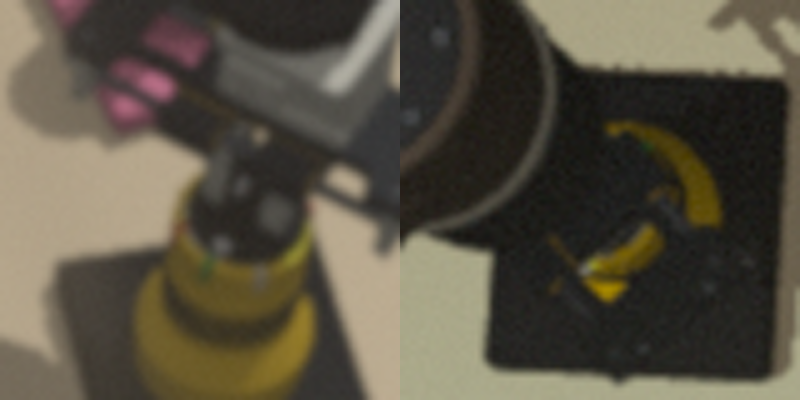

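The scene crop shows the cap seated, with its white mark at (222,245) next to the green rim mark at (207,268). I'll check the angle by projection.

Run:
```python
from h import *
C=dict(np.load("scene.npz"))
for c in (30,35,40,45,50,55):
    a=np.radians(-2.5-c); q=lambda rd,z:(5*(proj([.461+rd*np.cos(a),.2213+rd*np.sin(a),z],**C)-[360,160])+2).round(0)
    print(c,"cap mark",q(.028,.158),"rim",q(.034,.15),"rimside",q(.036,.148))
```

```text
30 cap mark [231. 249.] rim [227. 267.] rimside [225. 272.]
35 cap mark [227. 247.] rim [221. 265.] rimside [219. 271.]
40 cap mark [222. 246.] rim [216. 263.] rimside [213. 268.]
45 cap mark [218. 244.] rim [210. 261.] rimside [208. 266.]
50 cap mark [214. 241.] rim [205. 258.] rimside [203. 263.]
55 cap mark [210. 239.] rim [201. 255.] rimside [198. 259.]
```

Tool yaw says 45° and the image says 40–45°. I'll add about 2.5° to centre it, then hand in.

send_rows:
  steps:
    - {"dp": [0, 0, 0], "roll": 0.045, "jaw": 0}
    - {"dp": [0, 0, 0], "roll": 0.045, "jaw": 0}
    - {"dp": [0, 0, 0], "roll": 0.045, "jaw": 0}
    - {"dp": [0, 0, 0], "roll": 0.045, "jaw": 0}

```text
time_s: 10.6
tcp_pos: [0.462, 0.2216, 0.1765]
eef_rot: [-179.8, -0.1, -50.1]
contact_force: [0.2, -1.9, 12.2]
gripper_width: 0.0135
gripper_force: 55.0
```

```bash
python3 -c "
from h import *
s=r.get_state(); print(s['tcp_pos'],s['eef_rot'],s['contact_force'],s['gripper_force'])
print(r.close_job())"
```

```text
[0.46198009 0.22160997 0.17651351] [-1.79815419e+02 -7.28018851e-02 -5.00821847e+01] [ 0.15663057 -1.89922132 12.15503392] 55.010987520217896
the job is handed in; nothing more can be done
None
```

I handed the job in at 10.6 s with the cap pressed flush in the yellow torch at about 12 N, turned clockwise about 43–48° to the green marks, and still gripped at 55 N; no verdict was returned.

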